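# Close up the tracing light box: align the quarter-turn stud and hold its cover home

## Task

The tracing light box lies on its glass, service opening up. Turn the wing stud in the opening counter-clockwise until it stands straight across the box, in line with the slot of the cover to be fitted, then lift the loose metal cover by its bow handle and lower it over the stud into the recess. Press it down against its springy strips until it is fully home and finish while still holding it pressed down; leave the ink dish, paperweight and ink knife alone.

Things in the scene. Friction and masses are not known exactly. Their poses are not given: they have to be found in the camera images.
- case: The fixed light box, a flat grey case 230 (its x) x 180 (its y) x 58 mm high (four rubber feet stand 3 mm higher at its corners), origin at the centre of its underside, z up. In its top is a recess 178 (x) x 128 (y) mm, 8 mm deep, around an open compartment 146 x 96 mm; the cover (170 x 120 x 8 mm) fits the recess with 4 mm play all round, the cover's x axis along the case's x axis. The wing stud stands at x = +55 mm, y = 0 of the case.
- case_seat (a point): Centre of the recess on its ledge, 50 mm above the case's underside, axes as the case. The cover is fully home when its underside lies here. Two black rubber strips along the long sides of the ledge stand 6 mm above it on springs: they hold an unpressed cover 6 mm too high, start to give at about 5 N and are flush with the ledge at about 11 N in all (cover's weight included); the ledge beneath is rigid.
- stud (a joint): Angle of the quarter-turn wing stud, rad, growing counter-clockwise seen from above. At 0 the wing lies along the case's x axis; at 1.571 it lies across, along the case's y axis, in line with the fitted cover's slot. It starts between about 0.15 and 0.6, runs on to about 1.9, and stays where it is left (friction about 0.04 N m).
- stud_top (a point): Centre of the top of the brass wing, on the turning axis, 85 mm above the case's underside. The wing is an upright flat bar 34 mm long (this point's x axis, turning with it), 8 mm thick (its y axis) and 25 mm tall, on a 10 mm thick stem; pinch it across its 8 mm from above. It ends 2 mm above the case's rim; there is nothing within 30 mm of the axis above the rim's height.
- panel: The loose cover, an aluminium plate 170 (its x) x 120 (its y) x 8 mm, about 0.25 kg, origin at the centre of its underside, z up; it starts lying flat on the table, its x axis within about 0.7 rad of the case's x axis.
- panel_grip (a point): Centre of the cover's bow handle, 48 mm above the centre of the cover's underside: a dark square bar 12 x 12 mm, 92 mm long along the cover's y axis, on two posts at its ends that leave 72 mm clear between them and 34 mm under the bar. Pinch it at its middle across its 12 mm (along the cover's x axis). Axes as the cover. With the cover home this point is 48 mm above case_seat.
- panel_slot (a point): Centre of the slot through the cover, on its upper face, at x = +55 mm, y = 0 of the cover: 18 mm (x) by 44 mm (y). The wing passes up through it as the cover is lowered.
- ink_dish: Bystander: dark round ink dish, 110 mm across, 30 mm high, origin at the centre of its underside; beyond the work.
- paperweight: Bystander: dark wooden bar paperweight 150 mm long, 28 mm wide, 18 mm high with a small brass button on top; origin under its centre; beyond the work to the left.
- ink_knife_mid (a point): Bystander: broad flat ink knife, 75 x 130 mm blade with a wooden handle, lying flat, 19 mm high; this point is near its middle, half-way up; beyond the work to the right.

How it is judged:
By the outcome, as a careful person would: the job done as asked, in the order asked, and still so for the second after the job is handed in, while the arm keeps its last pose, push and grip.
It also fails if it takes over 58 s, if anything falls off the work surface, if the arm or the gripper's body presses on something with over 40 N, if the wrist force passes 120 N, or if a joint passes its speed limit or range.

## Robot

A 7-joint arm with a two-finger parallel gripper is mounted at the origin on the work surface. World frame = base frame: x ahead of the robot, y to its left, z up, the work surface at z = 0. Lengths are in m, angles in rad, forces in N, time in s.
With the tool pointing down it reaches from about 0.425 to 0.875 m from the base axis. Payload 9.9 kg.
Tool frame: the origin (TCP) lies at the very end of the fingers, on their centre line; the grasp point (between the pads) lies 19 mm behind it; z points along the fingers, x is the direction in which the jaws open and shut, and the axes are right-handed (so a half turn about z gives the same grasp; the last joint's range is limited). The gripper opens to 85 mm and grips with 20 to 120 N. Pads are 22 mm wide; open, the fingers measure 114 mm over their backs; the gripper's body (76 mm by 85 mm) begins 54 mm behind the grasp point. The pads swing forward as they close: fully open they stand 13 mm farther back than shut.
Start: joints at [1.247, 0.576, 0.025, 1.437, -0.015, 1.129, -0.057], TCP at [0.16, -0.656, 0.231] pointing down, gripper open.
Joint ranges: [-2.76, 2.76], [-0.34, 2.15], [-1.52, 1.57], [0.19, 2.46], [-1.09, 4.23], [0.17, 1.99], [-2.82, 2.82]. Speed limits (rad/s): [2.22, 2.22, 3.01, 3.01, 3.14, 3.14, 3.14].

## Interface

Orientations are given as a unit quaternion [w, x, y, z].
In Python, from station import ctrl gives the robot as it stands. The module is installed in compiled form; this text tells all that it offers.
- The arm moves only by the tool arm_command, never from a script. Its argument "targets" is a list of rows, each a list of 7 numbers: the closure, from -1 (fully open) to 1 (shut), then the shift along the tool's x, y, z as a fraction of full scale, then the turn, a rotation vector about the tool's x, y, z as a fraction of full scale. In form: [[claw, tx, ty, tz, ax, ay, az], ...]. A call has 1 to 20 rows; each row is the pose to reach, as a shift and turn from the pose commanded when the call began, along the tool's axes at that moment; what a row does not reach only later rows make up. Full scale, the value 1, is 0.2 m for a shift and 60 degrees for a turn. A row lasts 1/8 s, in which the tool goes at most 62.5 mm and 10.7 degrees, less where a joint would pass 70% of its speed; a pose out of reach is approached as far as the arm can. A call with a number of a shift or a turn outside -1 to 1 is refused whole. A call with a gripper value outside its range is refused whole. The fingers move at their own pace and stop on an object; "grip_force" is the grip in N (left out, the last holds). Time passes only in rows, so rows that repeat a pose let the fingers close. It gives the time, the measured TCP pose, the force and the opening at its end, in the units of the state.
- ctrl.get_obs(): the state, without advancing time (a new reading comes with each control period).
- ctrl.capture(name): name is "side" or "top"; returns the picture (480x640x3 uint8, red, green, blue); there is no depth.
- ctrl.camera_model(name): a dict with "intrinsics" (3x3 intrinsics, pixels), "pose" (4x4, takes a point from camera to world coordinates). Camera axes: x right, y up, looking along -z (the intrinsics and any distortion apply to the point x, -y, -z); pixel columns grow to the right and rows downward; lengths in m; the calibration is good to about 2 mm. A picture is of the moment at which its call begins. camera_model takes no time and is no camera call.
- ctrl.job_done(): hands the job in, once; it reports no verdict.
The state is a dict: "time_s": time; "q": joint angles; "joint_vel": joint speeds; "effort": joint torques, N m; "ee_pos": TCP position; "orientation": TCP orientation; "ft_force": force on the tool from outside, world axes, zero at the start; "moment": the same for the moment, N m; "width": finger opening in m.
Only numpy, scipy, OpenCV 4.12 (cv2) and the standard library are available. Lean on these libraries where they do the work, as an engineer would, in place of code of your own. Each camera call takes 0.05 s, during which the arm holds its last target. There are 200 camera calls.

## Working session

There is one attempt and no reset: what is moved stays moved. The work goes in short steps, Python scripts to look and compute and a tool call to move; the robot and the scene stay as the last step left them, time stands still between calls to the robot, and variables do not carry over. Pictures are saved under pics/ and viewed, about 8 in all and at most 12, crops included, and the job is handed in when it is done.

Besides the shell and the picture viewer there is one more tool, called after ">>>" as a command line: name --pt "numbers of a row" for each row, then --argument value for the rest. arm_command: Moves the arm, as the interface text tells. Its arguments: {"type":"object","properties":{"targets":{"type":"array"},"grip_force":{"type":"number"}},"required":["targets"]}

```bash
mkdir -p pics; python3 - <<'E'
from station import ctrl
import cv2,numpy as np
np.set_printoptions(precision=4,suppress=True)
for n in("top","side"):
    cv2.imwrite(f"pics/{n}0.png",ctrl.capture(n)[:,:,::-1]); m=ctrl.camera_model(n); print(n,m)
print(ctrl.get_obs())
E
```

```text
top {'intrinsics': array([[513.2471,   0.    , 314.3524],
       [  0.    , 513.2471, 240.9756],
       [  0.    ,   0.    ,   1.    ]]), 'pose': array([[ 0.0175,  0.998 , -0.0612,  0.5757],
       [-0.9998,  0.0171, -0.0067, -0.0085],
       [-0.0057,  0.0613,  0.9981,  1.0475],
       [ 0.    ,  0.    ,  0.    ,  1.    ]])}
side {'intrinsics': array([[556.769 ,   0.    , 323.051 ],
       [  0.    , 556.769 , 244.4778],
       [  0.    ,   0.    ,   1.    ]]), 'pose': array([[-0.9464,  0.2499, -0.2047,  0.4575],
       [-0.3228, -0.7077,  0.6285,  0.5493],
       [ 0.0122,  0.6609,  0.7504,  0.7184],
       [ 0.    ,  0.    ,  0.    ,  1.    ]])}
{'time_s': 0.1, 'q': array([ 1.2472,  0.5765,  0.0248,  1.4378, -0.015 ,  1.129 , -0.0565]), 'joint_vel': array([ 0.0011, -0.0035, -0.0012, -0.0027, -0.0004,  0.0012,  0.0009]), 'effort': array([  0.006 , -76.7306,   2.2582, -28.6605,   0.0159,   0.0087,
        -0.    ]), 'ee_pos': array([ 0.1602, -0.6553,  0.2305]), 'orientation': array([-0.0004,  0.7866, -0.6174, -0.0006]), 'ft_force': array([-0.3945,  0.2048,  0.0115]), 'moment': array([0.0242, 0.0092, 0.0007]), 'width': 0.08569316911218582}
```

View pics/top0.png

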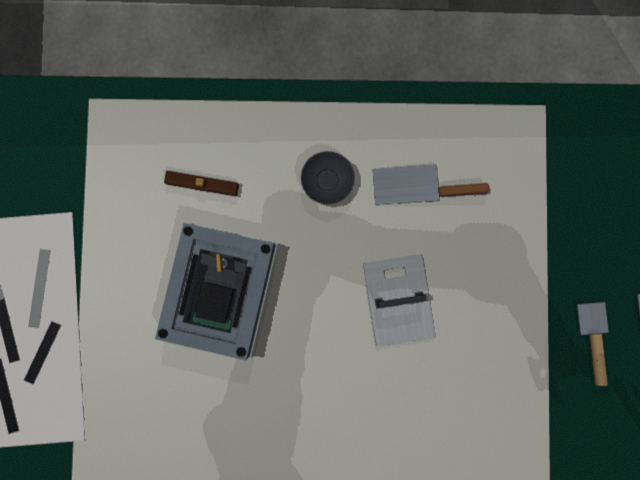

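View pics/side0.png

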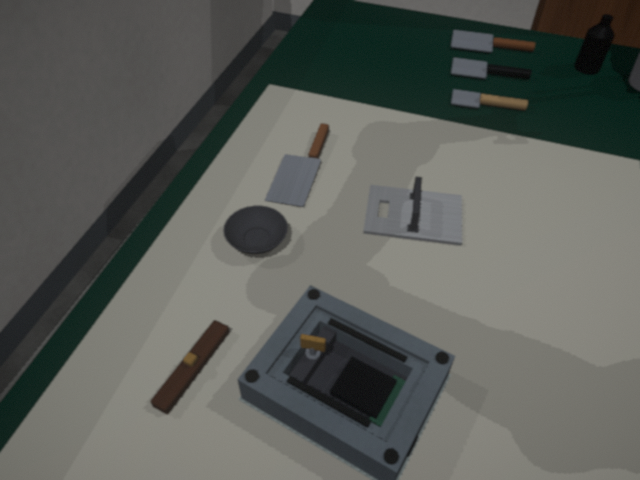

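```bash
python3 - <<'E'
import cv2,numpy as np
t=cv2.imread("pics/top0.png");s=cv2.imread("pics/side0.png")
def crop(im,x,y,w,h,k,name):
    c=cv2.resize(im[y:y+h,x:x+w],None,fx=k,fy=k,interpolation=cv2.INTER_CUBIC)
    c=cv2.convertScaleAbs(c,alpha=1.5,beta=10)
    for i in range(0,w,10):
        cv2.line(c,(i*k,0),(i*k,6 if i%50 else 14),(0,0,255),1)
        if i%20==0: cv2.putText(c,str(x+i),(i*k,24),0,.4,(0,0,255),1)
    for i in range(0,h,10):
        cv2.line(c,(0,i*k),(6,i*k),(0,0,255),1)
        if i%20==0: cv2.putText(c,str(y+i),(8,i*k+4),0,.4,(0,0,255),1)
    cv2.imwrite(name,c)
crop(t,150,215,135,150,4,"pics/c1.png")
crop(t,350,245,100,110,5,"pics/c2.png")
E
```

```text
(no output)
```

View pics/c1.png

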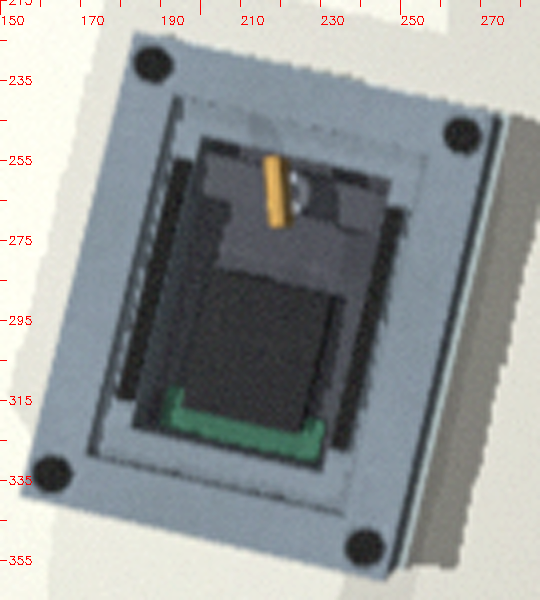

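View pics/c2.png

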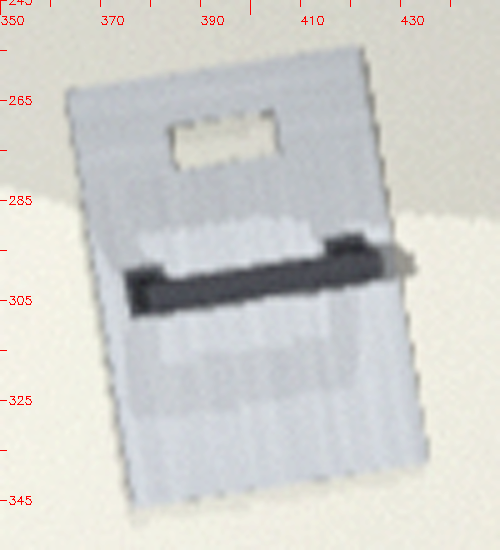

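```bash
cat > h.py <<'E'
from station import ctrl
import cv2,numpy as np
from scipy.spatial.transform import Rotation as R
from scipy.optimize import least_squares
np.set_printoptions(precision=4,suppress=True)
def proj(n,P):
    m=ctrl.camera_model(n);T=np.linalg.inv(m["pose"]);p=np.atleast_2d(P)@T[:3,:3].T+T[:3,3]
    p=p*[1,-1,-1];u=p@m["intrinsics"].T;return u[:,:2]/u[:,2:]
def ray(n,uv,z):
    m=ctrl.camera_model(n);uv=np.atleast_2d(uv);d=np.linalg.solve(m["intrinsics"],np.c_[uv,np.ones(len(uv))].T).T*[1,-1,-1]
    d=d@m["pose"][:3,:3].T;o=m["pose"][:3,3];return o+d*((z-o[2])/d[:,2])[:,None]
def fit(obs,x0):  # obs: list of (cam, local pts, uv); pose x,y,yaw on table
    def pts(v,L): return np.array(L)@R.from_euler('z',v[2]).as_matrix().T+[v[0],v[1],0]
    f=lambda v:np.concatenate([(proj(c,pts(v,L))-uv).ravel() for c,L,uv in obs])
    r=least_squares(f,x0);return r.x,r.fun.reshape(-1,2)
E
cat > m.py <<'E'
from h import *
k=lambda a,x,y,s:(np.array(a)+.5)/s-.5+[x,y]
rim=[[.115,.09,.058],[.115,-.09,.058],[-.115,-.09,.058],[-.115,.09,.058]]
c=k([[133,32],[500,115],[388,580],[20,495]],150,215,4)
rec=[[.089,.064,.058],[-.089,.064,.058],[-.089,-.064,.058],[.089,-.064,.058]]
rc=k([[178,96],[88,455],[342,515],[428,156]],150,215,4)
pl=[[.085,.06,.008],[.085,-.06,.008],[-.085,-.06,.008],[-.085,.06,.008]]
p=k([[67,90],[362,46],[427,462],[132,505]],350,245,5)
sl=[[.064,.022,.008],[.064,-.022,.008],[.046,-.022,.008],[.046,.022,.008]]
s=k([[167,125],[275,110],[282,155],[176,170]],350,245,5)
sidec=[[310,288],[454,356],[399,474],[241,380]] # rough rim corners? order from side view
for nm,o in (("case rim",[("top",rim,c)]),("recess",[("top",rec,rc)]),("both",[("top",rim,c),("top",rec,rc)]),("panel",[("top",pl,p)]),("panel+slot",[("top",pl,p),("top",sl,s)])):
    v,r=fit(o,[.55,.2 if 'p' not in nm else -.15,0]);print(nm,v,"rms px",np.sqrt((r**2).mean()))
    if nm=="both":case=v
    if nm=="panel+slot":pan=v
W=lambda v,L:np.atleast_2d(L)@R.from_euler('z',v[2]).as_matrix().T+[v[0],v[1],0]
print("stud",W(case,[.055,0,.085]),"grip",W(pan,[0,0,.048]))
e=ray("top",k([[268,156],[276,228]],150,215,4),.085);d=e[0]-e[1];print("wing",e,e.mean(0),np.linalg.norm(d),"angle",np.arctan2(d[1],d[0])-case[2])
for L in (rim,rec,[[.055,0,.085]]):print("side proj case",proj("side",W(case,L)).round(1).tolist())
for L in (pl,[[0,.046,.054],[0,-.046,.054]]):print("side proj panel",proj("side",W(pan,L)).round(1).tolist(),proj("top",W(pan,L)).round(1).tolist())
im=cv2.imread("pics/side0.png")
for L in (rim,rec,[[.055,0,.085]]):
    for q in proj("side",W(case,L)):cv2.drawMarker(im,tuple(int(round(t)) for t in q),(0,0,255),0,5,1)
for L in (pl,sl,[[0,.046,.054],[0,-.046,.054]]):
    for q in proj("side",W(pan,L)):cv2.drawMarker(im,tuple(int(round(t)) for t in q),(0,0,255),0,5,1)
cv2.imwrite("pics/s1.png",cv2.resize(im[170:480,230:480],None,fx=2.4,fy=1.9*2.4/1.9*.8)) if 0 else cv2.imwrite("pics/s1.png",cv2.resize(im[170:480,230:480],None,fx=1.9,fy=1.9,interpolation=2))
E
python3 m.py
```

```text
case rim [ 0.5376  0.188  -0.2083] rms px 0.5382388287259869
recess [ 0.5373  0.1886 -0.2133] rms px 0.640319521527889
both [ 0.5374  0.1883 -0.21  ] rms px 0.6153621652617488
panel [ 0.5243 -0.1739  0.1634] rms px 0.3378055057094858
panel+slot [ 0.5241 -0.1738  0.1639] rms px 0.2692920880886992
stud [[0.5912 0.1769 0.085 ]] grip [[ 0.5241 -0.1738  0.048 ]]
wing [[0.6078 0.1811 0.085 ]
 [0.5741 0.1764 0.085 ]] [0.5909 0.1787 0.085 ] 0.033997603633503286 angle 0.3498257420331192
side proj case [[237.1, 377.7], [309.8, 283.7], [454.6, 354.4], [396.3, 470.6]]
side proj case [[264.9, 371.7], [386.3, 440.5], [429.1, 360.2], [315.7, 303.4]]
side proj case [[312.5, 336.4]]
side proj panel [[362.1, 229.8], [369.6, 183.8], [460.8, 194.8], [460.7, 242.5]] [[363.0, 262.2], [421.7, 253.5], [435.1, 337.4], [375.9, 346.2]]
side proj panel [[415.0, 211.7], [417.9, 175.7]] [[379.1, 304.4], [426.3, 297.4]]
```

View pics/s1.png

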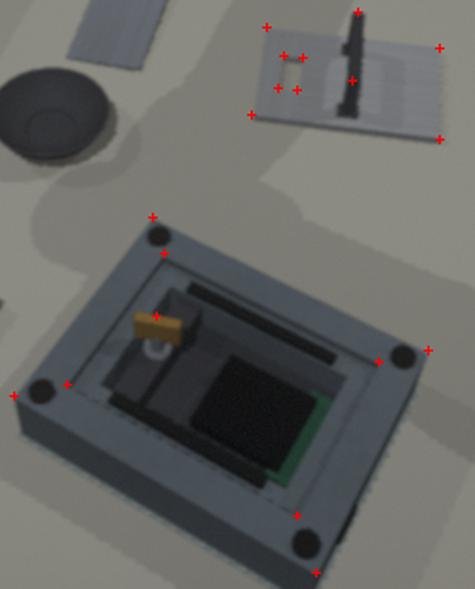

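```bash
cat > g.py <<'E'
from h import *
import sys
def goto(x,y,z,yaw,base=None):
    o=ctrl.get_obs();p=o["ee_pos"] if base is None else np.array(base[:3]);w,a,b,c=o["orientation"];R0=R.from_quat([a,b,c,w])
    if base is not None: R0=R.from_euler('z',base[3])*R.from_quat([1,0,0,0])
    Rt=R.from_euler('z',yaw)*R.from_quat([1,0,0,0])
    v=(R0.inv()*Rt).as_rotvec()
    print("row",(R0.inv().apply(np.array([x,y,z])-p)/.2).round(3).tolist()+(v/np.radians(60)).round(3).tolist())
def st():
    o=ctrl.get_obs();w,a,b,c=o["orientation"];M=R.from_quat([a,b,c,w]).as_matrix()
    print("t",o["time_s"],"p",o["ee_pos"],"yaw",np.arctan2(M[1,0],M[0,0]).round(4),"z",M[:,2],"F",o["ft_force"],"M",o["moment"],"w",round(o["width"],4),"q",o["q"])
if __name__=="__main__":
    st()
    a=[float(t) for t in sys.argv[1:]]
    if a: goto(*a[:4],base=a[4:] or None)
E
python3 g.py .35 -.50 .231 -1.431; python3 g.py .5 -.3 .231 -1.431 ;python3 g.py .55 -.12 .231 -1.431;
```

```text
t 0.1 p [ 0.1602 -0.6553  0.2305] yaw -1.3309 z [-0.0004  0.0014 -1.    ] F [-0.3945  0.2048  0.0115] M [0.0242 0.0092 0.0007] w 0.0857 q [ 1.2472  0.5765  0.0248  1.4378 -0.015   1.129  -0.0565]
row [-0.529, -1.106, -0.002, 0.0, 0.001, 0.096]
t 0.1 p [ 0.1602 -0.6553  0.2305] yaw -1.3309 z [-0.0004  0.0014 -1.    ] F [-0.3945  0.2048  0.0115] M [0.0242 0.0092 0.0007] w 0.0857 q [ 1.2472  0.5765  0.0248  1.4378 -0.015   1.129  -0.0565]
row [-1.322, -2.072, -0.001, 0.0, 0.001, 0.096]
t 0.1 p [ 0.1602 -0.6553  0.2305] yaw -1.3309 z [-0.0004  0.0014 -1.    ] F [-0.3945  0.2048  0.0115] M [0.0242 0.0092 0.0007] w 0.0857 q [ 1.2472  0.5765  0.0248  1.4378 -0.015   1.129  -0.0565]
row [-2.137, -2.529, 0.001, 0.0, 0.001, 0.096]
```

>>> arm_command --pt "-1 -0.55 -1 0 0 0 0.096" --pt "-1 -0.55 -1 0 0 0 0.096" --pt "-1 -0.55 -1 0 0 0 0.096" --pt "-1 -0.55 -1 0 0 0 0.096" --pt "-1 -0.55 -1 0 0 0 0.096" --pt "0 -0.55 -1 0 0 0 0.096"

```text
time_s: 0.85
ee_pos: [0.3278, -0.5017, 0.2311]
orientation: [0.0, 0.754, -0.656, -0.0]
ft_force: [-0.4, -0.1, 0.2]
width: 0.0699
```

```bash
python3 g.py .5 -.3 .231 -1.431;python3 g.py .591 .178 .12 -1.431
```

```text
t 0.85 p [ 0.3278 -0.5017  0.2311] yaw -1.4318 z [-0.0009 -0.0001 -1.    ] F [-0.4272 -0.1329  0.2159] M [-0.0107  0.0823 -0.0186] w 0.0699 q [ 0.8914  0.4619  0.0336  1.6476 -0.0166  1.0328 -0.5018]
row [-0.879, -0.992, -0.0, 0.001, 0.0, -0.001]
t 0.85 p [ 0.3278 -0.5017  0.2311] yaw -1.4318 z [-0.0009 -0.0001 -1.    ] F [-0.4272 -0.1329  0.2159] M [-0.0107  0.0823 -0.0186] w 0.0699 q [ 0.8914  0.4619  0.0336  1.6476 -0.0166  1.0328 -0.5018]
row [-3.183, -1.775, 0.554, 0.001, 0.0, -0.001]
```

>>> arm_command --pt "0 -0.9 -0.9 0 0 0 0" --pt "0 -0.9 -0.9 0 0 0 0" --pt "0 -0.9 -0.9 0 0 0 0" --pt "0 -0.9 -0.9 0 0 0 0" --pt "0 -0.9 -0.9 0 0 0 0"

```text
time_s: 1.48
ee_pos: [0.4843, -0.2946, 0.2311]
orientation: [-0.001, 0.756, -0.654, -0.0]
ft_force: [0.4, -0.3, 0.7]
width: 0.0425
```

>>> arm_command --pt "0 -1 -0.5 0 0 0 0" --pt "0 -1 -0.5 0 0 0 0" --pt "0 -1 -0.5 0 0 0 0" --pt "0 -1 -0.5 0 0 0 0" --pt "0 -1 -0.5 0 0 0 0"

```text
time_s: 2.1
ee_pos: [0.5536, -0.0848, 0.231]
orientation: [-0.0, 0.755, -0.655, -0.0]
ft_force: [-1.2, -0.5, -0.1]
width: 0.043
```

>>> arm_command --pt "0 -1 -0.35 0 0 0 0" --pt "0 -1 -0.35 0 0 0 0" --pt "0 -1 -0.35 0 0 0 0" --pt "0 -1 -0.35 0 0 0 0" --pt "0 -1 -0.35 0 0 0 0"

```text
time_s: 2.72
ee_pos: [0.595, 0.1211, 0.2308]
orientation: [0.0, 0.755, -0.656, -0.0]
ft_force: [-0.7, -0.9, -0.7]
width: 0.0429
```

```bash
python3 g.py .591 .178 .11 -1.431
```

```text
t 2.725 p [0.595  0.1211 0.2308] yaw -1.4314 z [-0.0004 -0.0004 -1.    ] F [-0.7222 -0.9308 -0.7406] M [-0.0778 -0.0116 -0.0353] w 0.0429 q [-0.2252  0.4737 -0.0822  1.6241  0.0436  1.0462 -1.7516]
row [-0.285, -0.02, 0.604, 0.0, -0.0, -0.0]
```

>>> arm_command --pt "0 -0.285 -0.02 0.3 0 0 0" --pt "0 -0.285 -0.02 0.604 0 0 0" --pt "0 -0.285 -0.02 0.604 0 0 0" --pt "0 -0.285 -0.02 0.604 0 0 0"

```text
time_s: 3.22
ee_pos: [0.5913, 0.1758, 0.1107]
orientation: [0.001, 0.754, -0.657, 0.0]
ft_force: [0.6, 0.3, 1.3]
width: 0.0426
```

```bash
python3 - <<'E'
from h import *
import g;g.st()
a=ctrl.capture("top")[:,:,::-1];b=ctrl.capture("side")[:,:,::-1]
a=a.copy();b=b.copy();p=ctrl.get_obs()["ee_pos"]
print(proj("top",p),proj("side",p),proj("side",[.5912,.1769,.085]))
cv2.imwrite("pics/t2.png",a)
q=cv2.resize(b[250:450,230:430],None,fx=3,fy=3,interpolation=2)
cv2.imwrite("pics/s2.png",cv2.convertScaleAbs(q,alpha=1.5,beta=10))
E
```

```text
t 3.225 p [0.5913 0.1758 0.1107] yaw -1.4345 z [-0.0007 -0.0017 -1.    ] F [0.5871 0.2884 1.2985] M [ 0.0202 -0.0484 -0.0258] w 0.0426 q [-0.3147  0.612  -0.0815  1.7373  0.0674  0.7962 -1.8632]
[[215.7326 261.528 ]] [[311.5246 324.5842]] [[312.4517 336.4376]]
```

View pics/s2.png

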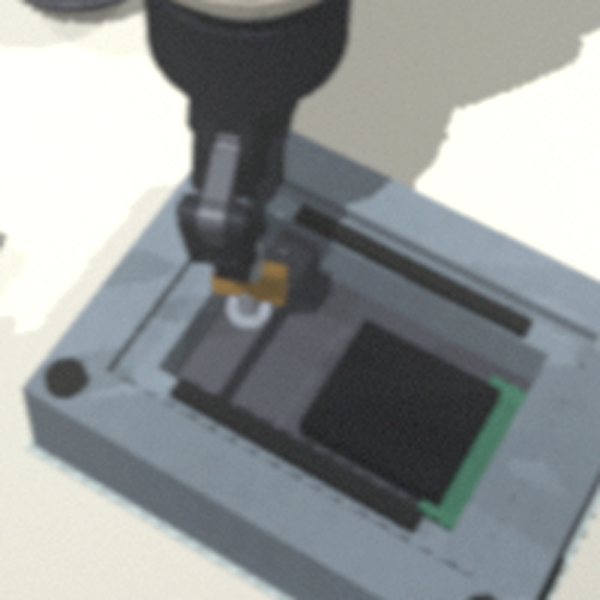

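```bash
python3 g.py .5908 .177 .063 -1.431
```

```text
t 3.325 p [0.5924 0.1768 0.1127] yaw -1.4342 z [ 0.0031  0.     -1.    ] F [-0.7867  0.3842  0.4597] M [-0.0208  0.0227  0.0212] w 0.0425 q [-0.3151  0.6096 -0.0821  1.7357  0.0673  0.7961 -1.8636]
row [-0.002, 0.009, 0.248, -0.003, -0.0, -0.003]
```

>>> arm_command --pt "0 0 0 0.15 0 0 0" --pt "0 0 0 0.235 0 0 0" --pt "0 0 0 0.235 0 0 0" --pt "1 0 0 0.235 0 0 0" --pt "1 0 0 0.235 0 0 0" --pt "1 0 0 0.235 0 0 0" --pt "1 0 0 0.235 0 0 0" --pt "1 0 0 0.235 0 0 0" --grip_force 30

```text
time_s: 4.32
ee_pos: [0.5914, 0.1783, 0.0646]
orientation: [-0.001, 0.754, -0.656, 0.001]
ft_force: [0.5, -2.3, 6.7]
width: 0.0072
```

```bash
python3 g.py
```

```text
t 4.325 p [0.5914 0.1783 0.0646] yaw -1.4321 z [ 0.0017 -0.     -1.    ] F [ 0.5359 -2.2939  6.6622] M [-0.4849  0.0349 -0.0627] w 0.0072 q [-0.3202  0.6705 -0.0785  1.7751  0.077   0.6973 -1.8728]
```

>>> arm_command --pt "1 0 0 0 0 0 -0.1" --pt "1 0 0 0 0 0 -0.2" --pt "1 0 0 0 0 0 -0.3" --pt "1 0 0 0 0 0 -0.4" --pt "1 0 0 0 0 0 -0.5" --pt "1 0 0 0 0 0 -0.6" --pt "1 0 0 0 0 0 -0.6"

```text
time_s: 5.2
ee_pos: [0.5914, 0.1783, 0.0646]
orientation: [-0.0, 0.921, -0.39, 0.001]
ft_force: [-0.4, -1.6, 7.5]
width: 0.007
```

>>> arm_command --pt "1 0 0 0 0 0 -0.1" --pt "1 0 0 0 0 0 -0.2" --pt "1 0 0 0 0 0 -0.3" --pt "1 0 0 0 0 0 -0.4" --pt "1 0 0 0 0 0 -0.5" --pt "1 0 0 0 0 0 -0.566" --pt "1 0 0 0 0 0 -0.566" --pt "1 0 0 0 0 0 -0.566"

```text
time_s: 6.2
ee_pos: [0.5914, 0.1783, 0.0646]
orientation: [0.0, 0.994, -0.105, 0.001]
ft_force: [0.4, -2.5, 7.4]
width: 0.007
```

```bash
python3 g.py
```

```text
t 6.2 p [0.5914 0.1783 0.0646] yaw -0.211 z [ 0.0018 -0.0002 -1.    ] F [ 0.3694 -2.4775  7.3638] M [-0.4373  0.1127  0.0555] w 0.007 q [-0.1065  0.6973 -0.4258  1.7666  0.3959  0.7619 -0.9454]
```

>>> arm_command --pt "0 0 0 0 0 0 0" --pt "0 0 0 0 0 0 0" --pt "0 0 0 0 0 0 0" --pt "0 0 0 -0.2 0 0 0" --pt "0 0 0 -0.5 0 0 0" --pt "0 0 0 -0.7 0 0 0" --pt "0 0 0 -0.7 0 0 0" --pt "0 0 0 -0.7 0 0 0"

```text
time_s: 7.2
ee_pos: [0.5902, 0.1783, 0.2028]
orientation: [0.0, 0.994, -0.105, -0.0]
ft_force: [-0.5, -0.4, -0.1]
width: 0.0428
```

```bash
python3 g.py .5241 -.173 .203 .164
```

```text
t 7.2 p [0.5902 0.1783 0.2028] yaw -0.2105 z [-0.0008 -0.0005 -1.    ] F [-0.4607 -0.3678 -0.1336] M [-0.0224  0.0146  0.0042] w 0.0428 q [-0.0596  0.5456 -0.4963  1.6267  0.29    1.0442 -0.8528]
row [0.044, 1.787, 0.0, 0.001, 0.001, -0.358]
```

>>> arm_command --pt "0 0.022 0.9 0 0 0 0" --pt "0 0.022 0.9 0 0 0 0" --pt "0 0.022 0.9 0 0 0 0" --pt "0 0.022 0.9 0 0 0 0" --pt "0 0.022 0.9 0 0 0 0"

```text
time_s: 7.82
ee_pos: [0.5569, 0.0021, 0.2025]
orientation: [-0.0, 0.994, -0.105, -0.001]
ft_force: [-1.1, 1.2, -0.5]
width: 0.0425
```

>>> arm_command --pt "0 0.022 0.887 0 0 0 -0.1" --pt "0 0.022 0.887 0 0 0 -0.2" --pt "0 0.022 0.887 0 0 0 -0.358" --pt "0 0.022 0.887 0.3 0 0 -0.358" --pt "0 0.022 0.887 0.55 0 0 -0.358" --pt "0 0.022 0.887 0.55 0 0 -0.358" --pt "0 0.022 0.887 0.55 0 0 -0.358"

```text
time_s: 8.7
ee_pos: [0.5259, -0.1713, 0.0948]
orientation: [-0.0, 0.997, 0.083, 0.001]
ft_force: [0.7, -1.3, -0.1]
width: 0.0427
```

```bash
python3 - <<'E'
from h import *
import g;g.st();g.goto(.5241,-.173,.03,.164)
a=ctrl.capture("top")[:,:,::-1];b=ctrl.capture("side")[:,:,::-1]
cv2.imwrite("pics/t3.png",a);cv2.imwrite("pics/side3.png",b)
q=cv2.resize(b[130:270,330:490],None,fx=2.5,fy=2.5,interpolation=2)
w=cv2.resize(a[215:365,150:285],None,fx=2.96,fy=2.96,interpolation=2)
w=cv2.resize(a[215:365,150:285],(400,444),interpolation=2)
q=cv2.copyMakeBorder(q,0,444-q.shape[0],0,0,0)
cv2.imwrite("pics/c3.png",cv2.convertScaleAbs(np.hstack([w,q]),alpha=1.5,beta=10))
E
```

```text
t 8.7 p [ 0.5259 -0.1713  0.0948] yaw 0.1666 z [ 0.0014  0.0005 -1.    ] F [ 0.7216 -1.3103 -0.0857] M [ 0.0221 -0.0057 -0.0378] w 0.0427 q [ 0.571   0.596  -0.5172  1.9113  0.4224  0.7419 -0.0219]
row [-0.011, 0.007, 0.324, -0.0, -0.001, 0.003]
```

View pics/c3.png

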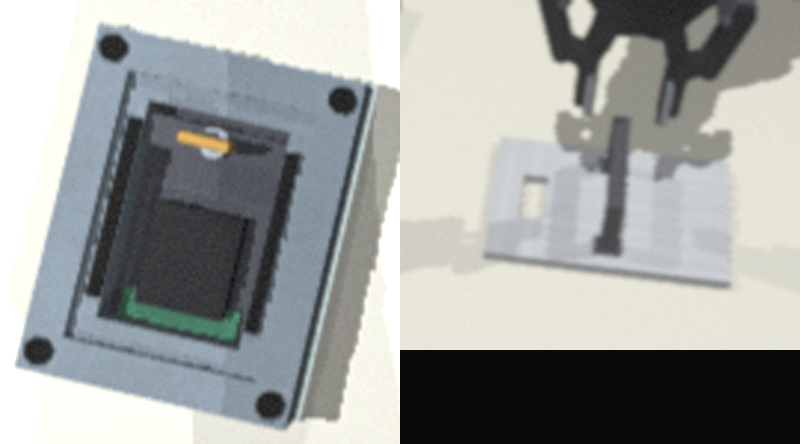

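>>> arm_command --pt "0 -0.003 0.003 0.2 0 0 0" --pt "0 -0.003 0.003 0.317 0 0 0" --pt "0 -0.003 0.003 0.317 0 0 0" --pt "1 -0.003 0.003 0.317 0 0 0" --pt "1 -0.003 0.003 0.317 0 0 0" --pt "1 -0.003 0.003 0.317 0 0 0" --pt "1 -0.003 0.003 0.317 0 0 0" --pt "1 -0.003 0.003 0.317 0 0 0" --grip_force 80

```text
time_s: 9.8
ee_pos: [0.525, -0.1736, 0.0319]
orientation: [0.001, 0.997, 0.082, 0.001]
ft_force: [-1.8, 0.9, 7.8]
width: 0.0102
```

```bash
python3 g.py
```

```text
t 9.8 p [ 0.525  -0.1736  0.0319] yaw 0.1645 z [ 0.0024 -0.001  -1.    ] F [-1.7562  0.8586  7.8334] M [0.1162 0.3537 0.1409] w 0.0102 q [ 0.5273  0.682  -0.4507  1.9612  0.5033  0.607  -0.0916]
```

>>> arm_command --pt "1 0 0 -0.1 0 0 0" --pt "1 0 0 -0.35 0 0 0" --pt "1 0 0 -0.6 0 0 0" --pt "1 0 0 -0.85 0 0 0" --pt "1 0 0 -0.85 0 0 0" --pt "1 0 0 -0.85 0 0 0"

```text
time_s: 10.55
ee_pos: [0.5234, -0.1736, 0.2]
orientation: [0.0, 0.997, 0.082, -0.0]
ft_force: [0.1, -0.3, -3.9]
width: 0.0102
```

```bash
python3 g.py .5372 .189 .2 -.21
```

```text
t 10.55 p [ 0.5234 -0.1736  0.2   ] yaw 0.1641 z [-0.0003 -0.0005 -1.    ] F [ 0.13   -0.2906 -3.8571] M [-0.0145 -0.0131  0.0208] w 0.0102 q [ 0.6375  0.47   -0.5945  1.7966  0.3131  0.9705  0.0782]
row [0.364, -1.777, -0.001, 0.0, 0.0, 0.357]
```

>>> arm_command --pt "1 0.03 -0.15 0 0 0 0" --pt "1 0.07 -0.35 0 0 0 0" --pt "1 0.11 -0.55 0 0 0 0" --pt "1 0.15 -0.75 0 0 0 0" --pt "1 0.18 -0.9 0 0 0 0" --pt "1 0.18 -0.9 0 0 0 0"

```text
time_s: 11.3
ee_pos: [0.5291, 0.0131, 0.1989]
orientation: [-0.001, 0.996, 0.085, -0.001]
ft_force: [0.2, -0.0, -3.7]
width: 0.0101
```

>>> arm_command --pt "1 0.03 -0.15 0 0 0 0.05" --pt "1 0.07 -0.35 0 0 0 0.1" --pt "1 0.11 -0.55 0 0 0 0.2" --pt "1 0.16 -0.75 0 0 0 0.3" --pt "1 0.184 -0.877 0 0 0 0.357" --pt "1 0.184 -0.877 0 0 0 0.357" --pt "1 0.184 -0.877 0.2 0 0 0.357" --pt "1 0.184 -0.877 0.3 0 0 0.357" --pt "1 0.184 -0.877 0.3 0 0 0.357" --pt "1 0.184 -0.877 0.3 0 0 0.357"

```text
time_s: 12.55
ee_pos: [0.5381, 0.1884, 0.1405]
orientation: [0.0, 0.994, -0.105, 0.0]
ft_force: [-0.2, -0.0, -2.5]
width: 0.0107
```

```bash
cat > v.py <<'E'
from h import *
import g,sys
n=sys.argv[1]
g.st();g.goto(.5372,.189,.13,-.21)
a=ctrl.capture("top")[:,:,::-1];b=ctrl.capture("side")[:,:,::-1]
cv2.imwrite(f"pics/t{n}.png",a);cv2.imwrite(f"pics/side{n}.png",b)
w=cv2.resize(a[215:365,150:290],(373,400),interpolation=2)
q=cv2.resize(b[270:480,220:464],(427,368),interpolation=2);q=cv2.copyMakeBorder(q,0,32,0,0,0)
cv2.imwrite(f"pics/c{n}.png",cv2.convertScaleAbs(np.hstack([w,q]),alpha=1.5,beta=10))
E
python3 v.py 4
```

```text
t 12.55 p [0.5381 0.1884 0.1405] yaw -0.2102 z [ 0.0001 -0.0002 -1.    ] F [-0.2328 -0.0139 -2.5237] M [0.0077 0.0339 0.0086] w 0.0107 q [-0.0962  0.5503 -0.4919  1.8229  0.3349  0.8513 -0.9602]
row [-0.005, -0.002, 0.052, 0.0, -0.0, -0.0]
```

View pics/c4.png

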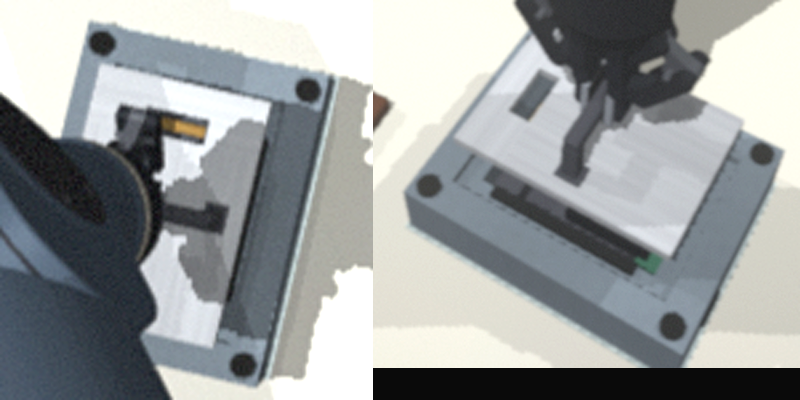

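```bash
python3 - <<'E'
from h import *
for c in((.5372,.189,-.21),):
    P=np.array([[.085,.06,.1185],[.085,-.06,.1185],[-.085,-.06,.1185],[-.085,.06,.1185]])@R.from_euler('z',c[2]).as_matrix().T+[c[0],c[1],0]
    print(proj("side",P),proj("top",P))
L=np.array([[.085,.06,.1185],[-.085,-.06,.1185],[-.085,.06,.1185]]);
print(fit([("side",L,[[266.9,350],[431.4,340.3],[390.9,416.9]])],[.53,.19,-.2]))
L=np.array([[.085,.06,.1185],[.085,-.06,.1185],[-.085,-.06,.1185]]);
print(fit([("top",L,[[187.5,238.6],[251.4,251.8],[232.6,345.3]])],[.53,.19,-.2]))
# case same way in both cams
r=[[.115,.09,.058],[-.115,-.09,.058],[-.115,.09,.058]]
s=np.array([[14,396],[428,350],[316,573]])/1.9+[230,170]
print(fit([("side",np.array([[.1,.075,.061],[-.1,-.075,.061],[-.1,.075,.061]]),(np.array([[428,186],[762,154],[672,326]])-[373,0])/1.75+[220,270])],[.53,.19,-.2]))
print(fit([("top",np.array([[.1,.075,.061],[.1,-.075,.061],[-.1,-.075,.061]]),np.array([[102,43],[307,90],[242,364]])/2.664+[150,215])],[.53,.19,-.2]))
E
```

```text
[[266.1775 347.1852]
 [316.7172 281.2459]
 [432.4128 337.2699]
 [389.9564 415.1982]] [[186.551  238.6914]
 [250.7512 253.573 ]
 [228.6735 345.9342]
 [163.8368 330.6596]]
(array([ 0.5362,  0.1921, -0.2046]), array([[-0.9064, -0.1028],
       [ 1.2469, -1.1784],
       [-0.2857,  0.8569]]))
(array([ 0.538 ,  0.185 , -0.1813]), array([[-0.2745,  0.3142],
       [ 0.4448,  0.1424],
       [-0.1687, -0.4479]]))
(array([ 0.5361,  0.1924, -0.2073]), array([[ 1.2532,  0.0268],
       [-1.642 ,  1.2073],
       [ 0.3059, -0.6949]]))
(array([ 0.537 ,  0.1875, -0.2059]), array([[ 0.7198,  0.4504],
       [-0.609 , -0.0103],
       [-0.1063, -0.4214]]))
```

>>> arm_command --pt "1 0 -0.003 0.05 0 0 0" --pt "1 0 -0.003 0.1 0 0 0" --pt "1 0 -0.003 0.15 0 0 0" --pt "1 0 -0.003 0.19 0 0 0" --pt "1 0 -0.003 0.22 0 0 0" --pt "1 0 -0.003 0.22 0 0 0" --pt "1 0 -0.003 0.22 0 0 0"

```text
time_s: 13.52
ee_pos: [0.538, 0.1898, 0.0963]
orientation: [-0.0, 0.995, -0.105, 0.0]
ft_force: [0.5, 0.0, -3.2]
width: 0.0102
```

```bash
python3 v.py 5
```

```text
t 13.525 p [0.538  0.1898 0.0963] yaw -0.2095 z [ 0.0003  0.0002 -1.    ] F [ 0.4829  0.0269 -3.1822] M [-0.0073 -0.0386 -0.0285] w 0.0102 q [-0.1207  0.6054 -0.4626  1.8656  0.3785  0.7576 -1.0005]
row [-0.003, 0.005, -0.168, -0.0, -0.0, 0.001]
```

View pics/c5.png

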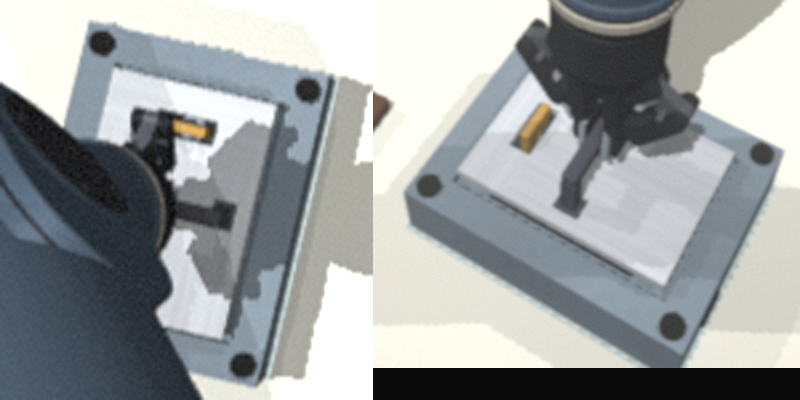

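>>> arm_command --pt "1 0 0 0.015 0 0 0" --pt "1 0 0 0.03 0 0 0" --pt "1 0 0 0.045 0 0 0" --pt "1 0 0 0.055 0 0 0" --pt "1 0 0 0.055 0 0 0" --pt "1 0 0 0.055 0 0 0"

```text
time_s: 14.38
ee_pos: [0.5378, 0.1897, 0.0854]
orientation: [0.0, 0.995, -0.105, 0.0]
ft_force: [-2.0, -1.5, 4.3]
width: 0.01
```

```bash
python3 g.py
```

```text
t 14.375 p [0.5378 0.1897 0.0854] yaw -0.2095 z [ 0.0002 -0.0001 -1.    ] F [-2.0345 -1.486   4.2737] M [-0.1967  0.4205 -0.0293] w 0.01 q [-0.1269  0.6195 -0.454   1.8754  0.3899  0.7347 -1.0105]
```

>>> arm_command --pt "1 0 0 0.005 0 0 0" --pt "1 0 0 0.01 0 0 0" --pt "1 0 0 0.015 0 0 0" --pt "1 0 0 0.015 0 0 0" --pt "1 0 0 0.015 0 0 0"

```text
time_s: 15.0
ee_pos: [0.5378, 0.1897, 0.0823]
orientation: [-0.0, 0.995, -0.105, 0.0]
ft_force: [-2.0, -1.4, 5.9]
width: 0.0106
```

>>> arm_command --pt "1 0 0 0.005 0 0 0" --pt "1 0 0 0.01 0 0 0" --pt "1 0 0 0.01 0 0 0" --pt "1 0 0 0.01 0 0 0"

```text
time_s: 15.5
ee_pos: [0.5379, 0.1897, 0.0819]
orientation: [0.0, 0.995, -0.105, 0.001]
ft_force: [-8.1, -4.4, 26.0]
width: 0.0102
```

```bash
python3 g.py
```

```text
t 15.5 p [0.5379 0.1897 0.0819] yaw -0.2095 z [ 0.0013 -0.0004 -1.    ] F [-8.1255 -4.4214 26.026 ] M [-0.8699  1.726   0.0377] w 0.0102 q [-0.1297  0.6237 -0.4507  1.8791  0.3947  0.7262 -1.0151]
```

```bash
python3 v.py 6; python3 - <<'E'
import cv2
b=cv2.imread("pics/side6.png")[270:480,230:464]
cv2.imwrite("pics/c7.png",cv2.convertScaleAbs(cv2.resize(b,(655,588),interpolation=2),alpha=1.5,beta=10))
E
```

```text
t 15.5 p [0.5379 0.1897 0.0819] yaw -0.2095 z [ 0.0013 -0.0004 -1.    ] F [-8.1255 -4.4214 26.026 ] M [-0.8699  1.726   0.0377] w 0.0102 q [-0.1297  0.6237 -0.4507  1.8791  0.3947  0.7262 -1.0151]
row [-0.002, 0.004, -0.241, 0.0, -0.001, 0.0]
```

View pics/c7.png

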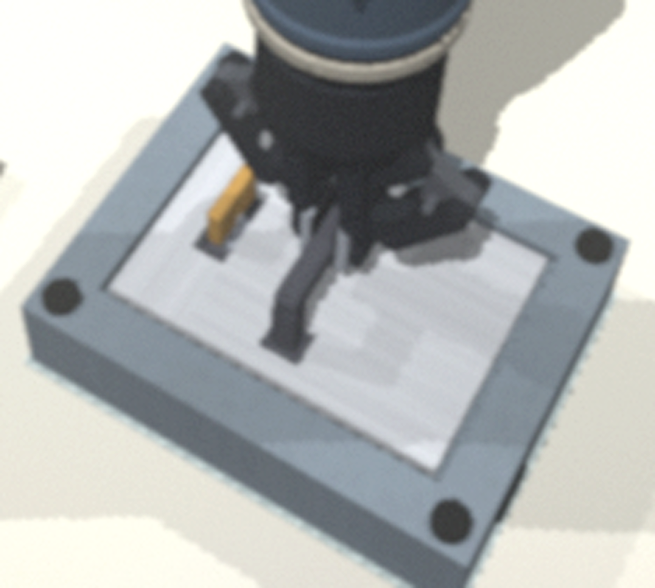

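View pics/c6.png

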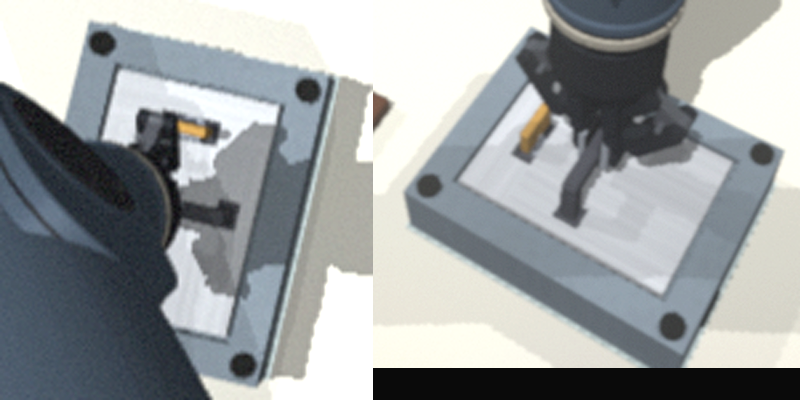

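The side view shows the cover flush with the rim on every visible edge, for example at its front corner (435,472). The wing stands through the slot at about (232,205) in line with it, and the top view agrees. I'll hold for half a second to check it stays steady, then hand in.

>>> arm_command --pt "1 0 0 0 0 0 0" --pt "1 0 0 0 0 0 0" --pt "1 0 0 0 0 0 0" --pt "1 0 0 0 0 0 0"

```text
time_s: 16.1
ee_pos: [0.5379, 0.1897, 0.0819]
orientation: [0.0, 0.995, -0.105, 0.001]
ft_force: [-7.8, -4.4, 25.0]
width: 0.0103
```

```bash
python3 -c "
import g;g.st()
F=g.ctrl.get_obs()['ft_force'][2]
if 10<F<38: g.ctrl.job_done();print('handed in')"
```

```text
t 16.1 p [0.5379 0.1897 0.0819] yaw -0.2095 z [ 0.0013 -0.0004 -1.    ] F [-7.8013 -4.4013 24.9901] M [-0.9023  1.6858 -0.0226] w 0.0103 q [-0.1297  0.6237 -0.4506  1.8791  0.3946  0.7262 -1.0151]
the job is handed in; nothing more can be done
handed in
```

I turned the wing stud counter-clockwise about 70° until it stood across the box. I then lifted the cover by its handle, lowered it over the stud into the recess and pressed it home. The job was handed in at 16.1 s with the arm still holding the cover down at about 25 N.

**Seating:** The force jumped from about 6 N to 26 N at a tool height of 81.9 mm. That is 50 mm above the tool height when I gripped the cover on the table, which is the fully home height. Pictures from both cameras show the cover flush with the rim and the wing standing through the slot.

**Bystanders:** I kept well clear of the ink dish, paperweight and ink knife, but took no final picture of them.

**Mismatches:**
- A steady sideways force of about 8 N in x and 4 N in y remained while pressing. I put it down to slight misalignment or friction and left it.
- The two cameras put the case about 5 mm apart in y, more than the stated 2 mm calibration. I used the position from gripping the stud, which lies between the two.
- In the pictures the wing looked about 1.5° off square, which is within my reading error.

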